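Clamp the sugar jar and unscrew its tight cap

TASK

Brace the green sugar jar in its holder: swing the red toggle-clamp handle down over centre until it locks with the rubber pad pressing the jar into the V. Then twist the tight steel cap anticlockwise, stopping as soon as the threads let go, and lift it straight up. Finish while still holding the cap level in the gripper just above the open mouth, 2 to 3 cm clear of the rim, the jar still clamped and upright; leave the cups, the pan and the tongs alone.

Things in the scene. Friction and masses are not known exactly. Their poses are not given: they have to be found in the camera images.
- jar_board: jar holder screwed to the counter: teak board 370 x 140 mm, 18 mm thick, origin under its centre, z up. Its x axis runs from the clamp to the V. At its +x end two rubber-lined cheeks (tops 78 mm above the counter) make a 90 degree V open to -x; a jar home in the V has its axis at x = 92 mm, y = 0 of the board.
- clamp (a joint): hinge of the push-type toggle clamp's handle (rad). 0: handle upright, clamp open; grows as the handle swings down towards the board's -x end, away from the jar; 1.57: dead centre, handle level; 1.69: against its stop, locked. The pad pushes the jar into the V on the way; from about 0.9 to 1.5 it takes up to 5 N at the grip, and springs back if let go there; it stays if left locked or open.
- clamp_pivot (a point): the handle's hinge axis, on the board's centre line, 68 mm above the counter, along the board's y axis. Best push the grip over with closed fingertips on its jar side, ending on top of it; pinched between flat fingers the grip turns only with much slip. The stop is hard: press it gently.
- clamp_grip (a point): point in the red grip of the clamp handle, 95 mm from the pivot; the grip is a bar 18 mm wide along the board's y axis and 14 mm thick, 45 to 123 mm from the pivot, swinging in the upright plane through the board's x axis. Locked, it lies over the board's -x end, this point about 57 mm above the counter.
- clamp_pad: black rubber pad 28 x 28 mm, 12 mm thick, on the clamp's rod, its centre 68 mm above the counter, moving along the board's x axis; sprung, pressing the jar with about 25 to 45 N when locked. Origin at the centre of its back face.
- jar: green ceramic sugar jar, 84 mm in diameter up to 78 mm, shoulder to 92 mm, neck 48 mm across up to the rim at 112 mm; about 0.55 kg. Loose: stands on the board between pad and V, up to 10 mm short of the V. Origin at the centre of its foot, z up. Unclamped it just turns with the cap.
- jar_mouth (a point): centre of the jar's rim, 112 mm above its foot
- cap: steel screw cap, 65 mm in diameter, 23 mm high, straight sides, closed on top. Origin at the centre of its lower rim, z up; screwed home this is 94.5 mm above the jar's foot (112.5 mm above the counter). Its lower rim clears the jar after 25 mm of lift. Its x axis starts along the jar's x axis (within 0.06 rad).
- cap_top (a point): centre of the cap's top, 23 mm above its lower rim. The cap has a four-start thread: turned anticlockwise seen from above it rises 1 mm and lets go after about 0.85 rad (50 degrees); the seal then pushes it up 1 to 2 mm. From there to about 1.3 rad it lifts straight off; beyond, it meets the next thread starts. Tight: about 0.3 to 0.7 N m.
- cup_a: short steel cup, 68 mm across, 72 mm high, origin under its centre; leave alone
- cup_b: short steel cup like the other; leave alone
- pan: aluminium pan, 178 mm across, 54 mm high, handle along its +x to 190 mm from the centre; origin under its centre; leave alone
- trivet: wooden slatted trivet 160 x 140 x 18 mm, fixed; origin under its centre
- tongs: stainless tongs 195 mm long lying on the trivet, 18 mm high; leave alone
There are look-alikes about, which are no part of the job. There is more than one size of the cap; the one meant has the size given above.

How it is judged:
By the outcome, as a careful person would: the job done as asked, in the order asked, and still so for the second after the job is handed in, while the arm keeps its last pose, push and grip.
It also fails if it takes over 54 s, if anything falls off the work surface, if the arm or the gripper's body presses on something with over 40 N, if the wrist force passes 120 N, or if a joint passes its speed limit or range.

ROBOT

A 7-joint arm with a two-finger parallel gripper is mounted at the origin on the work surface. World frame = base frame: x ahead of the robot, y to its left, z up, the work surface at z = 0. Lengths are in m, angles in rad, forces in N, time in s.
With the tool pointing down it reaches from about 0.425 to 1.025 m from the base axis. Payload 9.4 kg.
Tool frame: the origin (TCP) lies where the fingers leave the gripper's body, on its centre line; the fingertips stand 73 mm ahead of it and the grasp point (between the pads) lies 54 mm ahead of it (ctrl.grip_point_offset is the distance from the TCP to the grasp point, in m); z points along the fingers, y is the line along which they close (so a half turn about z gives the same grasp; the last joint's range is limited). The gripper opens to 85 mm and grips with 20 to 120 N. Pads are 22 mm wide; open, the fingers measure 114 mm over their backs; the gripper's body (76 mm by 85 mm) begins 54 mm behind the grasp point. The pads swing forward as they close: fully open they stand 13 mm farther back than shut.
Start: joints at [1.247, 0.599, -0.003, 1.599, 0.002, 0.943, -0.08], TCP at [0.177, -0.703, 0.304] pointing down, gripper open.
Joint ranges: [-2.57, 2.57], [-0.35, 1.97], [-1.29, 1.29], [0.11, 2.56], [-1.05, 4.19], [0.11, 1.86], [-2.63, 2.63]. Speed limits (rad/s): [2.22, 2.22, 3.01, 3.01, 3.14, 3.14, 3.14].

INTERFACE

Orientations are given as a unit quaternion [w, x, y, z].
In Python, from plant import ctrl, imaging, order gives the robot as it stands.
- The arm moves only by the tool play_rows, never from a script. Its argument "moves" is a list of rows, each a list of 7 numbers: the opening, from 0 (shut) to 1 (fully open), then the shift along the tool's x, y, z in units of 30 mm (1.0 is 30 mm), then the turn, a rotation vector about the tool's x, y, z in rad. A call has 1 to 20 rows; each row shifts and turns the commanded pose from where the row before left it, along the tool's axes as they then stand; what a row does not reach is not made up. A row lasts 1/12 s, in which the tool goes at most 41.7 mm and 7.16 degrees, less where a joint would pass 70% of its speed; a pose out of reach is approached as far as the arm can. A call is refused whole if a number of a shift passes 1 or a number of a turn 0.125, either way. A call with a gripper value outside its range is refused whole. The fingers move at their own pace and stop on an object; "squeeze" is the grip in N (left out, the last holds). Time passes only in rows, so rows that do not move let the fingers close. It gives the time, the measured TCP pose, the force, the opening and the grip force at its end, in the units of the state.
- ctrl.observe(): the state, without advancing time (a new reading comes with each control period).
- imaging.snapshot(name): name is "side" or "top" or "wrist"; returns a dict with "color" (400x640x3 uint8, red, green, blue), "camera_matrix" (3x3 intrinsics, pixels), "eye" and "orientation" of the camera in the world. Camera axes: x right, y down, z forward; pixel columns grow to the right and rows downward; lengths in m; the calibration is good to about 2 mm. A picture is of the moment at which its call begins. There is no depth.
- order.hand_in(): hands the job in; it is judged then, once.
The state is a dict: "time": time; "joint_pos": joint angles; "joint_velocities": joint speeds; "effort": joint torques, N m; "tcp_pos": TCP position; "orientation": TCP orientation; "force": force on the tool from outside, world axes, zero at the start; "ft_torque": the same for the moment, N m; "gripper_width": finger opening in m; "grasp_force": force on a finger pad.
Only numpy, scipy, OpenCV 4.12 (cv2) and the standard library are available. Lean on these libraries where they do the work, as an engineer would, in place of code of your own. Each camera call takes 0.05 s, during which the arm holds its last target. There are 200 camera calls.

## Working session

There is one attempt and no reset: what is moved stays moved. The work goes in short steps, Python scripts to look and compute and a tool call to move; the robot and the scene stay as the last step left them, time stands still between calls to the robot, and variables do not carry over. Pictures are saved under pics/ and viewed, at most 10 in all, crops included, and the job is handed in when it is done.

Besides the shell and the picture viewer there is one more tool, called after "Call:" by a JSON object that holds its "method" and its "body", one argument or row to a line. play_rows: Moves the arm, as the interface text tells. Its arguments: {"type":"object","properties":{"moves":{"type":"array"},"squeeze":{"type":"number"}},"required":["moves"]}

```bash
mkdir -p pics; cat > h.py <<'E'
import numpy as np,cv2
from scipy.spatial.transform import Rotation as R
from plant import ctrl,imaging,order
def snap(n,f):
    s=imaging.snapshot(n); cv2.imwrite(f'pics/{f}.png',s['color'][:,:,::-1])
    np.savez(f'pics/{f}.npz',**{k:np.array(s[k]) for k in('camera_matrix','eye','orientation')}); return s
def rot(o):
    o=np.array(o); return o if o.shape==(3,3) else R.from_quat(o,scalar_first=True).as_matrix()
def ray(f,uv):
    d=np.load(f'pics/{f}.npz'); v=rot(d['orientation'])@np.linalg.inv(d['camera_matrix'])@[uv[0],uv[1],1]; return d['eye'],v
def onz(f,uv,z):
    e,v=ray(f,uv); return e+v*(z-e[2])/v[2]
def proj(f,p):
    d=np.load(f'pics/{f}.npz'); c=d['camera_matrix']@(rot(d['orientation']).T@(np.array(p)-d['eye'])); return c[:2]/c[2]
def st():
    s=ctrl.observe(); r=R.from_quat(s['orientation'],scalar_first=True).as_matrix()
    print({k:np.round(s[k],3).tolist() for k in s if k not in('joint_velocities','effort')}); print(r.round(3)); return s,r
E
python3 - <<'E'
from h import *
st(); print(ctrl.grip_point_offset)
for n in('top','side','wrist'):
    s=snap(n,n+'0'); print(n,np.round(s['eye'],3),np.round(s['camera_matrix'],1).tolist(),rot(s['orientation']).round(2).tolist())
E
```

```text
{'time': 0.0, 'joint_pos': [1.247, 0.6, -0.003, 1.6, 0.002, 0.943, -0.08], 'tcp_pos': [0.177, -0.703, 0.303], 'orientation': [-0.001, 0.992, 0.123, -0.0], 'force': [-0.39, 0.087, 0.076], 'ft_torque': [0.056, 0.013, 0.049], 'grasp_force': 0.0, 'gripper_width': 0.085}
[[ 0.97   0.244 -0.001]
 [ 0.244 -0.97   0.001]
 [-0.    -0.002 -1.   ]]
0.0539
top [0.321 0.041 1.186] [[450.8, 0.0, 312.6], [0.0, 450.8, 204.9], [0.0, 0.0, 1.0]] [[-0.09, -0.97, 0.22], [-1.0, 0.09, -0.02], [0.0, -0.22, -0.98]]
side [0.147 0.463 0.824] [[362.9, 0.0, 316.2], [0.0, 362.9, 197.9], [0.0, 0.0, 1.0]] [[-0.73, -0.52, 0.45], [-0.69, 0.54, -0.48], [0.0, -0.66, -0.75]]
wrist [ 0.255 -0.683  0.373] [[292.1, 0.0, 315.0], [0.0, 292.1, 196.8], [0.0, 0.0, 1.0]] [[0.24, -0.92, -0.3], [-0.97, -0.23, -0.07], [-0.0, 0.31, -0.95]]
```

View pics/top0.png

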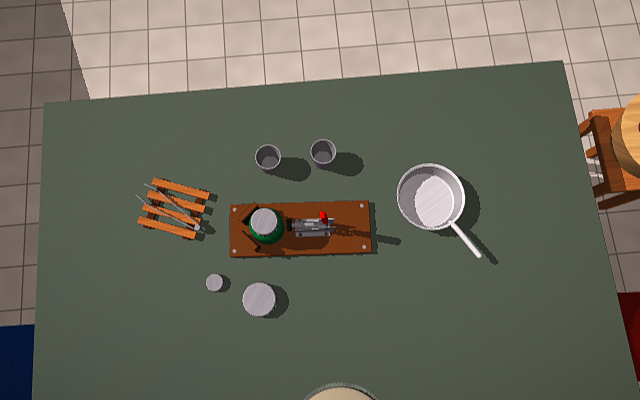

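View pics/side0.png

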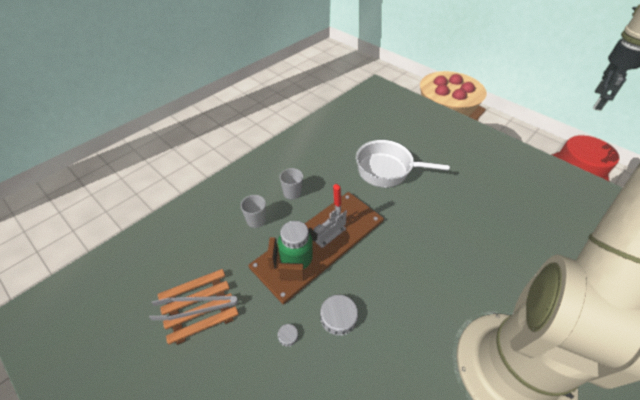

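The top view shows the board from about (230,206) to (375,252), with the V and jar at the left (cap about (264,219)). The clamp is to the right of the jar, with its red grip upright at about (324,217). Decoy caps lie at (259,299) and (214,283), cups at (268,157) and (322,152), the pan on the right.

```bash
cat > b.py <<'E'
from h import *
im=cv2.imread('pics/top0.png'); hsv=cv2.cvtColor(im,cv2.COLOR_BGR2HSV)
m=cv2.inRange(hsv,(5,120,40),(18,255,200)); m[:,:222]=0;m[:,385:]=0;m[:190]=0;m[270:]=0
ys,xs=np.nonzero(m); P=np.array([onz('top0',(x,y),.018)[:2] for x,y in zip(xs,ys)],np.float32)
print('rect',cv2.minAreaRect(P*1000))
for n in('top0','side0'):
    im=cv2.imread(f'pics/{n}.png'); r=(im[:,:,2]>140)&(im[:,:,1]<60)&(im[:,:,0]<60)
    r[:180]=0; r[:,400:]=0; r[260:]=0
    ys,xs=np.nonzero(r); print(n,len(xs),xs.min(),xs.max(),ys.min(),ys.max(),xs.mean(),ys.mean())
c=np.hstack([cv2.resize(cv2.imread('pics/top0.png')[185:275,215:390],None,fx=4,fy=4,interpolation=cv2.INTER_CUBIC)])
cv2.imwrite('pics/topc.png',c)
s=cv2.imread('pics/side0.png')[165:315,240:400]; cv2.imwrite('pics/sidec.png',cv2.resize(s,None,fx=4,fy=4,interpolation=cv2.INTER_CUBIC)[:600])
E
python3 b.py
```

```text
rect ((521.0302124023438, 52.91670227050781), (368.7837219238281, 144.03018188476562), 85.94976806640625)
top0 38 320 324 211 218 322.0 214.31578947368422
side0 55 335 339 188 205 336.76363636363635 196.5090909090909
```

View pics/topc.png

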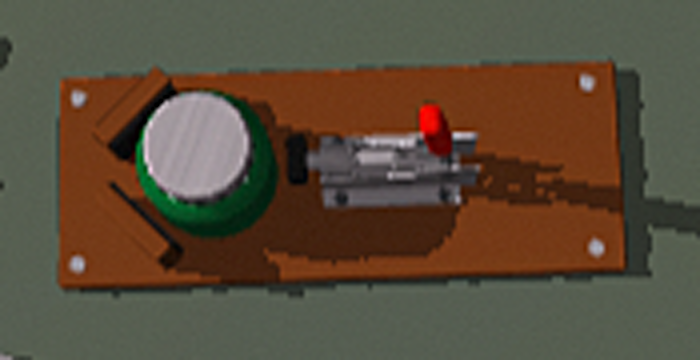

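View pics/sidec.png

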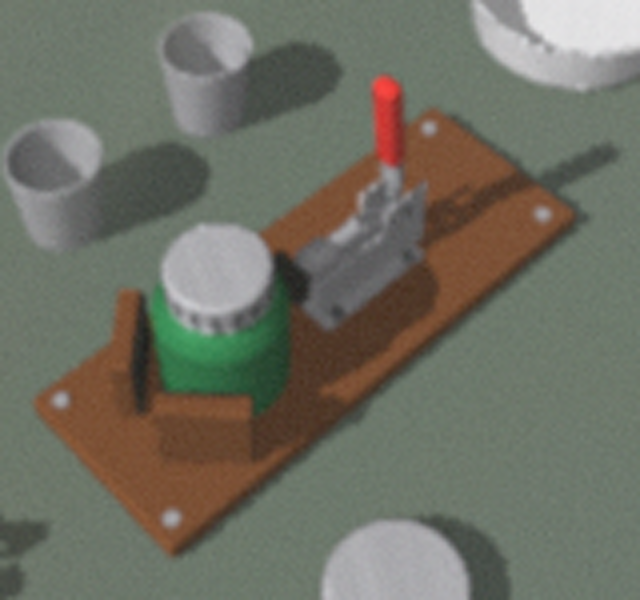

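The crops show the V on the jar side and the clamp open with its grip upright over the board's centre line. The cap top centre is at about (264,221), and the screws are at crop positions (78,97), (587,82), (78,264) and (596,247).

```bash
cat > c.py <<'E'
from h import *
sc=[onz('top0',(215+u/4-.4,185+v/4-.4),.018)[:2] for u,v in((78,97),(587,82),(78,264),(596,247))]
sc=np.array(sc); print(sc.round(4)); c=sc.mean(0); d=(sc[0]+sc[2]-sc[1]-sc[3]); d/=np.linalg.norm(d)
print('board',c,d,np.degrees(np.arctan2(d[1],d[0])))
def B(p): q=p[:2]-c; return (q@d, q@[-d[1],d[0]])
for n,uv,z in(('top0',(322,214.3),.165),('side0',(336.8,196.5),.152),('top0',(264,221),.1355),('side0',(240+218/4,165+265/4),.1355)):
    p=onz(n,uv,z); print(n,p.round(4),np.round(B(p),4))
j=c+.092*d; print('jar home',j)
E
python3 c.py
python3 - <<'E'
import sys; sys.path.insert(0,'.')
import os; os.chdir('.')
from h import *
# cap top ellipse, segmentation of bright pixels near cap
im=cv2.imread('pics/top0.png'); g=im.astype(int)
m=((g.min(2)>110)&(g.max(2)-g.min(2)<40)).astype(np.uint8); m[:205]=0;m[240:]=0;m[:,:245]=0;m[:,285:]=0
n,l,s,ce=cv2.connectedComponentsWithStats(m); k=1+s[1:,4].argmax(); print(s[k],ce[k], onz('top0',ce[k],.1355))
E
```

```text
[[ 0.5875  0.222 ]
 [ 0.5672 -0.1149]
 [ 0.4768  0.2279]
 [ 0.4574 -0.1082]]
board [0.52224436 0.05667976] [0.05884992 0.99826684] 86.62619861281917
top0 [ 0.5228 -0.0022  0.165 ] [-0.0588 -0.004 ]
side0 [ 0.5145 -0.002   0.152 ] [-0.0591  0.0043]
top0 [0.5249 0.1349 0.1355] [0.0782 0.0019]
side0 [0.5234 0.1356 0.1355] [0.0789 0.0035]
jar home [0.52765855 0.14852031]
[251 208  26  26 545] [263.31009174 220.73394495] [0.52569473 0.13645175 0.1355    ]
```

Call:
{"method": "play_rows", "body": {
  "moves": [
    [0,0,0,0,0,0,-0.12],
    [0,0,0,0,0,0,-0.12],
    [0,0,0,0,0,0,-0.12],
    [0,0,0,0,0,0,-0.12],
    [0,0,0,0,0,0,-0.12],
    [0,0,0,0,0,0,-0.12],
    [0,0,0,0,0,0,-0.12],
    [0,0,0,0,0,0,-0.12],
    [0,0,0,0,0,0,-0.12],
    [0,0,0,0,0,0,-0.12],
    [0,0,0,0,0,0,-0.066],
    [0,0.97,0.38,0,0,0,0],
    [0,0.97,0.38,0,0,0,0],
    [0,0.97,0.38,0,0,0,0],
    [0,0.97,0.38,0,0,0,0],
    [0,0.97,0.38,0,0,0,0]
  ]
}}

```text
time: 1.48
tcp_pos: [0.2427, -0.5596, 0.3036]
orientation: [-0.0, 0.727, 0.686, 0.0]
force: [0.3, 0.6, -0.2]
gripper_width: -0.0001
grasp_force: 0.0
```

```bash
python3 -c "
from h import *
st()"
```

```text
{'time': 1.483, 'joint_pos': [1.326, 0.484, -0.372, 1.855, 0.229, 0.844, 0.781], 'tcp_pos': [0.243, -0.56, 0.304], 'orientation': [-0.0, 0.727, 0.686, 0.0], 'force': [0.282, 0.565, -0.182], 'ft_torque': [-0.045, -0.023, 0.036], 'grasp_force': 0.0, 'gripper_width': -0.0}
[[ 0.058  0.998 -0.   ]
 [ 0.998 -0.058  0.   ]
 [ 0.    -0.    -1.   ]]
```

Call:
{"method": "play_rows", "body": {
  "moves": [
    [0,1,0.4,0,0,0,0],
    [0,1,0.4,0,0,0,0],
    [0,1,0.4,0,0,0,0],
    [0,1,0.4,0,0,0,0],
    [0,1,0.4,0,0,0,0],
    [0,1,0.4,0,0,0,0],
    [0,1,0.4,0,0,0,0],
    [0,1,0.4,0,0,0,0],
    [0,1,0.4,0,0,0,0],
    [0,1,0.4,0,0,0,0],
    [0,1,0.4,0,0,0,0],
    [0,1,0.4,0,0,0,0],
    [0,1,0.4,0,0,0,0],
    [0,1,0.4,0,0,0,0],
    [0,1,0.4,0,0,0,0],
    [0,1,0.4,0,0,0,0],
    [0,1,0.4,0,0,0,0],
    [0,1,0.4,0,0,0,0],
    [0,1,0.4,0,0,0,0],
    [0,0.5,0.2,0,0,0,0]
  ]
}}

```text
time: 3.15
tcp_pos: [0.5113, 0.0133, 0.3041]
orientation: [-0.0, 0.726, 0.687, 0.001]
force: [0.6, -0.6, -0.3]
gripper_width: -0.0002
grasp_force: 0.0
```

```bash
python3 -c "
from h import *
st(); snap('wrist','w1')"
```

```text
{'time': 3.15, 'joint_pos': [0.236, 0.382, -0.495, 2.061, 0.259, 0.756, -0.473], 'tcp_pos': [0.511, 0.013, 0.304], 'orientation': [-0.0, 0.726, 0.687, 0.001], 'force': [0.564, -0.636, -0.318], 'ft_torque': [-0.019, -0.039, -0.036], 'grasp_force': 0.0, 'gripper_width': -0.0}
[[ 0.055  0.998  0.001]
 [ 0.998 -0.055  0.002]
 [ 0.002  0.001 -1.   ]]
```

View pics/w1.png

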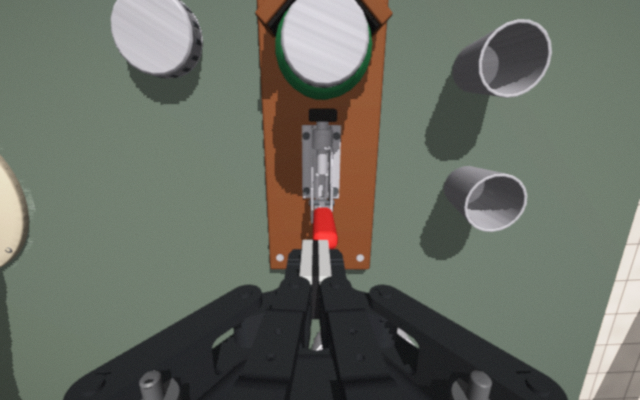

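The wrist view shows the clamp centre line, with the pad at about (322,115), the red grip from (322,210) to (328,245), and the cap top centred near (325,40) inside the V.

```bash
python3 -c "
from h import *
im=cv2.imread('pics/w1.png').astype(int); r=(im[:,:,2]>140)&(im[:,:,1]<70)&(im[:,:,0]<70); ys,xs=np.nonzero(r); print(xs.min(),xs.max(),ys.min(),ys.max())
for y in range(ys.min(),ys.max(),6): q=xs[ys==y]; print(y,q.min(),q.max())
print('pad',onz('w1',(322,110),.082),'cap',onz('w1',(325,40),.1355))
d=np.array([.0588,.998,0])
for y in (.0,-.002,-.006):
  for z in (.113,.191): print(y,z,proj('w1',[.519,y,z]),proj('w1',[.519,y+.007,z]))
"
```

```text
313 338 208 248
208 319 326
214 315 332
220 314 334
226 314 335
232 314 337
238 313 338
244 330 337
pad [0.52234386 0.08548702 0.082     ] cap [0.5256743  0.13580847 0.1355    ]
0.0 0.113 [323.47835597 204.97598313] [323.13951439 197.97398593]
0.0 0.191 [326.6143187  242.74036051] [326.18395801 233.55572444]
-0.002 0.113 [323.57419826 206.95651746] [323.23686917 199.98577523]
-0.002 0.191 [326.73559817 245.3286728 ] [326.30786198 236.20004778]
-0.006 0.113 [323.76460864 210.89125582] [323.43027432 203.98239895]
-0.006 0.191 [326.97596014 250.45841   ] [326.5534014  241.44028086]
```

Call:
{"method": "play_rows", "body": {
  "moves": [
    [0,0.4,0,0,0,0,0],
    [0,0.3,0.15,0,0,0,0],
    [0,0,0,0,0,0,0],
    [0,0,0,0,0,0,0]
  ]
}}

```text
time: 3.53
tcp_pos: [0.5156, 0.0299, 0.3038]
orientation: [0.0, 0.727, 0.686, -0.0]
force: [-0.0, 0.5, 0.2]
gripper_width: 0.0002
grasp_force: 0.0
```

Call:
{"method": "play_rows", "body": {
  "moves": [
    [0,0.27,0.17,0.2,0,0,0],
    [0,0,0,0.8,0,0,0],
    [0,0,0,0.8,0,0,0],
    [0,0,0,0.63,0,0,0],
    [0,0,0,0,0,0,0],
    [0,-0.3,0,0,0,0,0],
    [0,0,0,0,0,0,0]
  ]
}}

```text
time: 4.12
tcp_pos: [0.5209, 0.0272, 0.2314]
orientation: [0.0, 0.728, 0.686, -0.0]
force: [-0.9, -1.0, -0.1]
gripper_width: -0.0002
grasp_force: 0.0
```

```bash
python3 -c "
from h import *
st()
p=np.array([0,.068]);r=.09
for t in np.r_[np.arange(0,1.7,.1),1.69,1.75]:
  c=p+r*np.array([-np.sin(t),np.cos(t)])+.007*np.array([np.cos(t),np.sin(t)])
  print(round(t,2),(c+[.011,.073]).round(4))
"
```

```text
{'time': 4.117, 'joint_pos': [0.15, 0.491, -0.433, 2.112, 0.356, 0.607, -0.593], 'tcp_pos': [0.521, 0.027, 0.231], 'orientation': [0.0, 0.728, 0.686, -0.0], 'force': [-0.866, -0.956, -0.056], 'ft_torque': [0.014, -0.009, -0.044], 'grasp_force': 0.0, 'gripper_width': -0.0}
[[ 0.06   0.998 -0.   ]
 [ 0.998 -0.06  -0.001]
 [-0.001  0.    -1.   ]]
0.0 [0.018 0.231]
0.1 [0.009  0.2312]
0.2 [-0.      0.2306]
0.3 [-0.0089  0.229 ]
0.4 [-0.0176  0.2266]
0.5 [-0.026   0.2233]
0.6 [-0.034   0.2192]
0.7 [-0.0416  0.2143]
0.8 [-0.0487  0.2087]
0.9 [-0.0551  0.2024]
1.0 [-0.061   0.1955]
1.1 [-0.066   0.1881]
1.2 [-0.0703  0.1801]
1.3 [-0.0738  0.1718]
1.4 [-0.0765  0.1632]
1.5 [-0.0783  0.1543]
1.6 [-0.0792  0.1454]
1.69 [-0.0792  0.1372]
1.75 [-0.0788  0.1318]
```

Call:
{"method": "play_rows", "body": {
  "moves": [
    [0,-0.43,0,0,0,0,0],
    [0,-0.3,0,0,0,0,0],
    [0,-0.3,0,0.02,0,0,0],
    [0,-0.3,0,0.05,0,0,0],
    [0,-0.29,0,0.08,0,0,0],
    [0,-0.28,0,0.11,0,0,0],
    [0,-0.27,0,0.14,0,0,0],
    [0,-0.25,0,0.16,0,0,0],
    [0,-0.24,0,0.19,0,0,0],
    [0,0,0,0,0,0,0]
  ]
}}

```text
time: 4.95
tcp_pos: [0.5154, -0.0526, 0.2071]
orientation: [-0.001, 0.728, 0.686, -0.001]
force: [0.8, -0.1, -0.2]
gripper_width: -0.0001
grasp_force: 0.0
```

```bash
python3 -c "
from h import *
st(); a=snap('side','s1')['color'][:,:,::-1]; b=snap('wrist','w2')['color'][:,:,::-1]
cv2.imwrite('pics/c1.png',np.vstack([cv2.resize(a[150:310,220:420],(625,500))[:280],b[0:310,:625]]))"
```

```text
{'time': 4.95, 'joint_pos': [0.286, 0.525, -0.413, 2.139, 0.394, 0.552, -0.477], 'tcp_pos': [0.515, -0.053, 0.207], 'orientation': [-0.001, 0.728, 0.686, -0.001], 'force': [0.756, -0.139, -0.244], 'ft_torque': [0.009, 0.008, -0.007], 'grasp_force': 0.0, 'gripper_width': -0.0}
[[ 0.06   0.998 -0.002]
 [ 0.998 -0.06  -0.001]
 [-0.001 -0.002 -1.   ]]
```

View pics/c1.png

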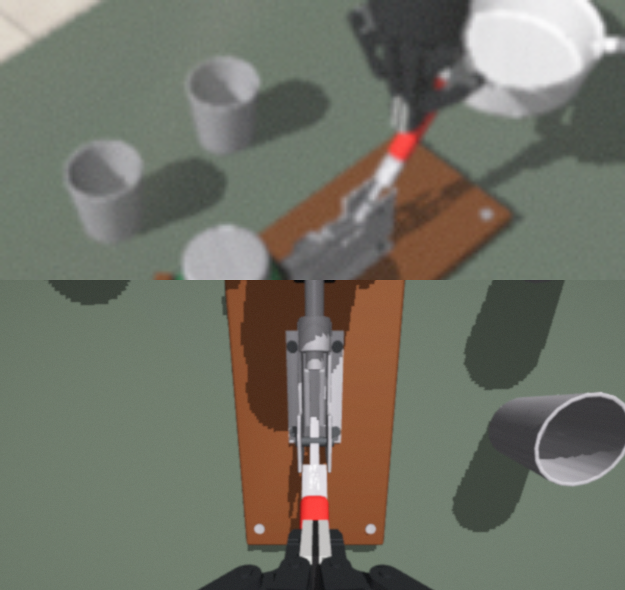

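The side and wrist crops show the handle leaning about 0.8 rad under the fingertips, which sit centred on the red grip. I'll keep following the arc.

Call:
{"method": "play_rows", "body": {
  "moves": [
    [0,-0.21,0,0.21,0,0,0],
    [0,-0.2,0,0.23,0,0,0],
    [0,-0.17,0,0.25,0,0,0],
    [0,-0.14,0,0.27,0,0,0],
    [0,-0.12,0,0.28,0,0,0],
    [0,-0.09,0,0.29,0,0,0],
    [0,-0.06,0,0.3,0,0,0],
    [0,-0.03,0,0.3,0,0,0],
    [0,0,0,0,0,0,0]
  ]
}}

```text
time: 5.8
tcp_pos: [0.5133, -0.0813, 0.1425]
orientation: [-0.001, 0.727, 0.686, -0.001]
force: [-1.1, -0.6, 0.2]
gripper_width: 0.0001
grasp_force: 0.0
```

Call:
{"method": "play_rows", "body": {
  "moves": [
    [0,0,0,0.08,0,0,0],
    [0,0,0,0,0,0,0]
  ]
}}

```text
time: 5.97
tcp_pos: [0.5141, -0.0809, 0.1417]
orientation: [-0.0, 0.727, 0.687, -0.0]
force: [-0.4, -0.1, 0.7]
gripper_width: 0.0002
grasp_force: 0.0
```

Call:
{"method": "play_rows", "body": {
  "moves": [
    [0,0,0,0.06,0,0,0],
    [0,0,0,0,0,0,0]
  ]
}}

```text
time: 6.13
tcp_pos: [0.5144, -0.081, 0.1406]
orientation: [0.0, 0.727, 0.686, 0.0]
force: [-0.4, 1.4, 1.8]
gripper_width: -0.0003
grasp_force: 0.8
```

Call:
{"method": "play_rows", "body": {
  "moves": [
    [0,0,0,0.06,0,0,0],
    [0,0,0,0,0,0,0]
  ]
}}

```text
time: 6.3
tcp_pos: [0.5145, -0.081, 0.14]
orientation: [0.001, 0.727, 0.686, 0.0]
force: [-4.0, 2.1, 19.4]
gripper_width: -0.0
grasp_force: 9.9
```

Call:
{"method": "play_rows", "body": {
  "moves": [
    [0,0,0,-0.2,0,0,0],
    [0.3,0,0,-0.8,0,0,0],
    [1,0,0,-1,0,0,0],
    [1,0.3,0,-1,0,0,0],
    [1,0.8,0,-1,0,0,0],
    [1,1,0,-0.5,0,0,0],
    [1,1,0,0,0,0,0],
    [1,1,0,0,0,0,0],
    [1,0,0,0,0,0,0],
    [1,0,0,0,0,0,0]
  ]
}}

```text
time: 7.13
tcp_pos: [0.5213, 0.0433, 0.274]
orientation: [0.0, 0.726, 0.688, 0.0]
force: [0.5, -0.2, -0.2]
gripper_width: 0.0854
grasp_force: 0.0
```

```bash
python3 -c "
from h import *
st(); a=snap('side','s2')['color'][:,:,::-1]; b=snap('wrist','w3')['color'][:,:,::-1];c=snap('top','t2')['color'][:,:,::-1]
cv2.imwrite('pics/c2.png',np.hstack([np.vstack([cv2.resize(a[150:310,240:400],(360,360)),cv2.resize(c[185:275,215:390],(360,185))]),np.vstack([b[0:400,120:520],np.zeros((145,400,3),np.uint8)])]))"
```

```text
{'time': 7.133, 'joint_pos': [0.169, 0.437, -0.492, 2.068, 0.313, 0.706, -0.579], 'tcp_pos': [0.521, 0.043, 0.274], 'orientation': [0.0, 0.726, 0.688, 0.0], 'force': [0.471, -0.245, -0.25], 'ft_torque': [-0.02, 0.038, -0.017], 'grasp_force': 0.0, 'gripper_width': 0.085}
[[ 0.054  0.999  0.001]
 [ 0.999 -0.054  0.   ]
 [ 0.     0.001 -1.   ]]
```

View pics/c2.png

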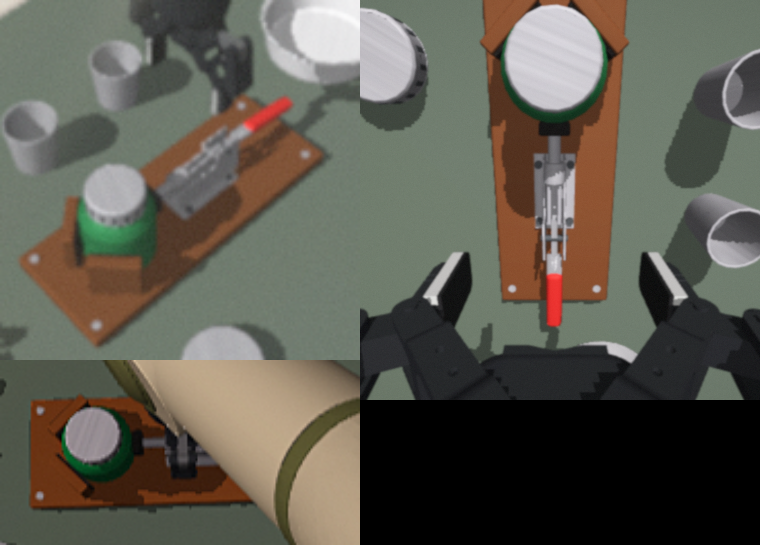

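The clamp looks closed: the grip lies level over the board's -x end (wrist pixel rows 275 to 325, column 314), and the pad is against the jar, which sits in the V. The cap top is at wrist pixel (314,57). I'll check the lock angle and cap position numerically.

```bash
python3 -c "
from h import *
im=cv2.imread('pics/w3.png').astype(int); r=(im[:,:,2]>130)&(im[:,:,1]<80)&(im[:,:,0]<80); ys,xs=np.nonzero(r); print('w',xs.min(),xs.max(),ys.min(),ys.max())
im=cv2.imread('pics/s2.png').astype(int); r=(im[:,:,2]>130)&(im[:,:,1]<80)&(im[:,:,0]<80);r[:180]=0;r[230:]=0;r[:,:330]=0;r[:,390:]=0; ys,xs=np.nonzero(r); print('s',xs.min(),xs.max(),ys.min(),ys.max(),xs.mean(),ys.mean())
d=np.array([.0588,.998])
for t in (1.45,1.57,1.69):
  for n in('w3','s2'):
    q=[]
    for r in(.045,.084,.123):
      q.append(proj(n,[*(np.array([.519,-.004])-d*r*np.sin(t)),.068+r*np.cos(t)]).round(1).tolist())
    print(t,n,q)
for n in('w3','t2'):
  g=cv2.imread(f'pics/{n}.png').astype(int); m=((g.min(2)>120)&(g.max(2)-g.min(2)<45)).astype(np.uint8)
  N,l,s,ce=cv2.connectedComponentsWithStats(m)
  t=(314,57) if n=='w3' else (259.7,221.5)
  for k in range(1,N):
    if np.hypot(*(ce[k]-t))<12 and s[k,4]>200: 
      e=cv2.minEnclosingCircle(np.argwhere(l==k)[:,::-1].astype(np.float32)); print(n,s[k],ce[k],e,onz(n,ce[k],.1355),onz(n,e[0],.1355))
"
```

```text
w 242 384 0 326
s 349 369 194 208 358.3970588235294 200.55882352941177
1.45 w3 [[315.1, 270.6], [315.0, 304.0], [314.9, 335.9]]
1.45 s2 [[346.3, 206.0], [356.3, 197.5], [365.9, 189.2]]
1.57 w3 [[315.1, 268.1], [315.0, 298.5], [314.9, 326.8]]
1.57 s2 [[346.3, 207.2], [356.1, 199.8], [365.6, 192.6]]
1.69 w3 [[315.1, 265.2], [315.0, 292.5], [314.9, 317.3]]
1.69 s2 [[346.1, 208.6], [355.6, 202.3], [364.8, 196.2]]
w3 [ 265    4   98  107 8125] [313.53956923  56.9616    ] ((314.3766784667969, 57.0200309753418), 53.04497528076172) [0.5265525  0.14908358 0.1355    ] [0.5270916  0.14901865 0.1355    ]
t2 [247 208  26  26 520] [259.08269231 220.89615385] ((258.8692321777344, 220.484619140625), 13.214529991149902) [0.52620827 0.14644611 0.1355    ] [0.52724301 0.14688498 0.1355    ]
```

Call:
{"method": "play_rows", "body": {
  "moves": [
    [1,0.87,0,0,0,0,0],
    [1,0.87,0,0,0,0,0],
    [1,0.87,0,0,0,0,0],
    [1,0.87,0,0,0,0,0],
    [1,0,0,0,0,0,0],
    [1,0,0,0.6,0,0,0],
    [1,0,0,0.6,0,0,0],
    [1,0,0,0,0,0,0]
  ]
}}

```text
time: 7.95
tcp_pos: [0.5266, 0.1437, 0.2349]
orientation: [-0.001, 0.728, 0.686, -0.002]
force: [-0.9, -0.5, -0.1]
gripper_width: 0.0856
grasp_force: 0.0
```

```bash
python3 -c "
from h import *
st()"
```

```text
{'time': 7.95, 'joint_pos': [-0.049, 0.515, -0.455, 2.054, 0.363, 0.655, -0.805], 'tcp_pos': [0.527, 0.144, 0.235], 'orientation': [-0.001, 0.728, 0.686, -0.002], 'force': [-0.944, -0.471, -0.121], 'ft_torque': [-0.008, 0.052, -0.025], 'grasp_force': 0.0, 'gripper_width': 0.086}
[[ 0.059  0.998 -0.004]
 [ 0.998 -0.059 -0.002]
 [-0.002 -0.004 -1.   ]]
```

Call:
{"method": "play_rows", "body": {
  "moves": [
    [1,0.14,0,0.4,0,0,0],
    [1,0,0,0.6,0,0,0],
    [1,0,0,0.6,0,0,0],
    [1,0,0,0.36,0,0,0],
    [1,0,0,0,0,0,0],
    [1,0,0,0,0,0,0]
  ]
}}

```text
time: 8.45
tcp_pos: [0.5278, 0.1498, 0.1787]
orientation: [-0.0, 0.727, 0.686, -0.0]
force: [0.5, 0.4, 1.0]
gripper_width: 0.0851
grasp_force: 0.0
```

```bash
python3 -c "
from h import *
st(); b=snap('wrist','w4')"
```

```text
{'time': 8.45, 'joint_pos': [-0.107, 0.595, -0.393, 2.092, 0.436, 0.533, -0.878], 'tcp_pos': [0.528, 0.15, 0.179], 'orientation': [-0.0, 0.727, 0.686, -0.0], 'force': [0.543, 0.392, 0.958], 'ft_torque': [0.054, 0.011, -0.012], 'grasp_force': 0.0, 'gripper_width': 0.085}
[[ 0.058  0.998 -0.001]
 [ 0.998 -0.058 -0.   ]
 [-0.    -0.001 -1.   ]]
```

View pics/w4.png

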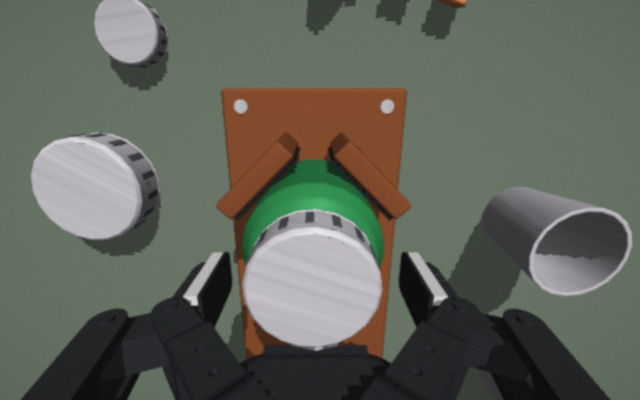

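The open fingers straddle the cap (centre about (313,281)), which is centred between the pads at (208,275) and (420,275). I'll lower 2 mm and close.

Call:
{"method": "play_rows", "body": {
  "moves": [
    [1,0,0,0.07,0,0,0],
    [0.6,0,0,0,0,0,0],
    [0.5,0,0,0,0,0,0],
    [0,0,0,0,0,0,0],
    [0,0,0,0,0,0,0],
    [0,0,0,0,0,0,0]
  ],
  "squeeze": 90
}}

```text
time: 9.0
tcp_pos: [0.5279, 0.1498, 0.1778]
orientation: [0.0, 0.727, 0.686, 0.0]
force: [-1.4, -1.1, 9.0]
gripper_width: 0.0632
grasp_force: 95.8
```

```bash
python3 -c "
from h import *
print(onz('w4',(313,281),.1355))
st()"
```

```text
[0.52733654 0.15340212 0.1355    ]
{'time': 9.0, 'joint_pos': [-0.109, 0.596, -0.391, 2.094, 0.439, 0.529, -0.881], 'tcp_pos': [0.528, 0.15, 0.178], 'orientation': [0.0, 0.727, 0.686, 0.0], 'force': [-1.376, -1.147, 8.999], 'ft_torque': [-0.171, 0.473, -0.007], 'grasp_force': 95.842, 'gripper_width': 0.063}
[[ 0.058  0.998  0.001]
 [ 0.998 -0.058 -0.   ]
 [-0.     0.001 -1.   ]]
```

Call:
{"method": "play_rows", "body": {
  "moves": [
    [0,0,0,-0.02,0,0,-0.08],
    [0,0,0,-0.01,0,0,-0.08],
    [0,0,0,0,0,0,0]
  ]
}}

```text
time: 9.25
tcp_pos: [0.5273, 0.1508, 0.1784]
orientation: [-0.0, 0.668, 0.744, 0.0]
force: [-3.8, 1.9, 7.0]
gripper_width: 0.0634
grasp_force: 97.4
```

```bash
python3 -c "
from h import *
s,r=st();print(np.arctan2(r[1,0],r[0,0]))"
```

```text
{'time': 9.25, 'joint_pos': [-0.077, 0.602, -0.44, 2.092, 0.482, 0.545, -0.76], 'tcp_pos': [0.527, 0.151, 0.178], 'orientation': [-0.0, 0.668, 0.744, 0.0], 'force': [-3.754, 1.912, 7.038], 'ft_torque': [0.264, 0.939, 0.153], 'grasp_force': 97.411, 'gripper_width': 0.063}
[[-0.108  0.994  0.   ]
 [ 0.994  0.108  0.001]
 [ 0.001  0.    -1.   ]]
1.678521800246779
```

Call:
{"method": "play_rows", "body": {
  "moves": [
    [0,0,0,-0.01,0,0,-0.08],
    [0,0,0,-0.01,0,0,-0.08],
    [0,0,0,-0.01,0,0,-0.08],
    [0,0,0,-0.01,0,0,-0.08],
    [0,0,0,0,0,0,0]
  ]
}}

```text
time: 9.67
tcp_pos: [0.5264, 0.1504, 0.179]
orientation: [-0.001, 0.541, 0.841, -0.0]
force: [-5.7, 1.2, 2.4]
gripper_width: 0.0635
grasp_force: 98.5
```

```bash
python3 -c "
from h import *
s,r=st();print(np.arctan2(r[1,0],r[0,0])); snap('wrist','w5');snap('side','s5')"
```

```text
{'time': 9.667, 'joint_pos': [-0.016, 0.617, -0.531, 2.088, 0.563, 0.58, -0.522], 'tcp_pos': [0.526, 0.15, 0.179], 'orientation': [-0.001, 0.541, 0.841, -0.0], 'force': [-5.699, 1.174, 2.371], 'ft_torque': [0.28, 1.289, 0.214], 'grasp_force': 98.545, 'gripper_width': 0.063}
[[-0.415  0.91  -0.002]
 [ 0.91   0.415  0.   ]
 [ 0.001 -0.002 -1.   ]]
1.9985654667222073
```

View pics/w5.png

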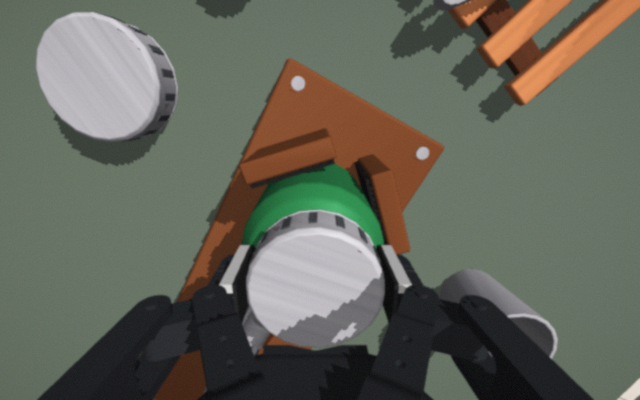

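The knurl marks at (291,218), (312,217) and (336,218) are where they were in the picture before the turn, so the cap is turning with the gripper without slipping. I'll carry on.

Call:
{"method": "play_rows", "body": {
  "moves": [
    [0,0,0,-0.01,0,0,-0.08],
    [0,0,0,-0.01,0,0,-0.08],
    [0,0,0,0,0,0,0]
  ]
}}

```text
time: 10.02
tcp_pos: [0.5259, 0.1503, 0.1793]
orientation: [-0.001, 0.472, 0.882, -0.001]
force: [-6.3, 2.3, 0.2]
gripper_width: 0.0631
grasp_force: 99.0
```

```bash
python3 -c "
from h import *
s,r=st();print(np.arctan2(r[1,0],r[0,0])-1.513)"
```

```text
{'time': 10.017, 'joint_pos': [0.014, 0.626, -0.576, 2.087, 0.601, 0.598, -0.4], 'tcp_pos': [0.526, 0.15, 0.179], 'orientation': [-0.001, 0.472, 0.882, -0.001], 'force': [-6.286, 2.275, 0.166], 'ft_torque': [0.293, 1.429, 0.203], 'grasp_force': 98.971, 'gripper_width': 0.063}
[[-0.555  0.832 -0.003]
 [ 0.832  0.555 -0.   ]
 [ 0.001 -0.002 -1.   ]]
0.6457132409180839
```

Call:
{"method": "play_rows", "body": {
  "moves": [
    [0,0,0,-0.005,0,0,-0.08],
    [0,0,0,-0.005,0,0,-0.08],
    [0,0,0,0,0,0,0]
  ]
}}

```text
time: 10.27
tcp_pos: [0.5256, 0.1499, 0.1797]
orientation: [-0.001, 0.4, 0.916, -0.001]
force: [-9.2, -0.3, 5.9]
gripper_width: 0.0629
grasp_force: 99.8
```

```bash
python3 -c "
from h import *
s,r=st();print(np.arctan2(r[1,0],r[0,0])-1.513)"
```

```text
{'time': 10.267, 'joint_pos': [0.043, 0.636, -0.621, 2.085, 0.638, 0.618, -0.277], 'tcp_pos': [0.526, 0.15, 0.18], 'orientation': [-0.001, 0.4, 0.916, -0.001], 'force': [-9.208, -0.303, 5.893], 'ft_torque': [-0.01, 1.765, -0.016], 'grasp_force': 99.793, 'gripper_width': 0.063}
[[-0.68   0.733 -0.003]
 [ 0.733  0.68  -0.001]
 [ 0.001 -0.003 -1.   ]]
0.8053044281557229
```

Call:
{"method": "play_rows", "body": {
  "moves": [
    [0,0,0,-0.02,0,0,-0.05],
    [0,0,0,0,0,0,0]
  ]
}}

```text
time: 10.43
tcp_pos: [0.5255, 0.1498, 0.1803]
orientation: [-0.001, 0.378, 0.926, -0.001]
force: [-9.1, -0.3, 4.0]
gripper_width: 0.0636
grasp_force: 99.5
```

```bash
python3 -c "
from h import *
s,r=st();print(np.arctan2(r[1,0],r[0,0])-1.513)"
```

```text
{'time': 10.433, 'joint_pos': [0.052, 0.638, -0.635, 2.085, 0.647, 0.625, -0.239], 'tcp_pos': [0.525, 0.15, 0.18], 'orientation': [-0.001, 0.378, 0.926, -0.001], 'force': [-9.097, -0.344, 3.986], 'ft_torque': [0.097, 1.791, -0.031], 'grasp_force': 99.489, 'gripper_width': 0.064}
[[-0.714  0.7   -0.003]
 [ 0.7    0.714 -0.001]
 [ 0.002 -0.003 -1.   ]]
0.8531050889337317
```

Call:
{"method": "play_rows", "body": {
  "moves": [
    [0,0.01,-0.01,-0.05,0,0,0],
    [0,0.01,-0.01,-0.05,0,0,0],
    [0,0,0,0,0,0,0]
  ]
}}

```text
time: 10.68
tcp_pos: [0.5254, 0.1493, 0.1832]
orientation: [-0.001, 0.38, 0.925, -0.001]
force: [-6.3, 0.3, -1.1]
gripper_width: 0.0635
grasp_force: 99.0
```

```bash
python3 -c "
from h import *
s,r=st()"
```

```text
{'time': 10.683, 'joint_pos': [0.054, 0.634, -0.637, 2.084, 0.643, 0.629, -0.237], 'tcp_pos': [0.525, 0.149, 0.183], 'orientation': [-0.001, 0.38, 0.925, -0.001], 'force': [-6.3, 0.325, -1.092], 'ft_torque': [-0.14, 1.314, -0.011], 'grasp_force': 99.023, 'gripper_width': 0.064}
[[-0.712  0.702 -0.002]
 [ 0.702  0.712 -0.002]
 [ 0.001 -0.003 -1.   ]]
```

Call:
{"method": "play_rows", "body": {
  "moves": [
    [0,0.015,-0.015,-0.1,0,0,0],
    [0,0.015,-0.015,-0.15,0,0,0],
    [0,0,0,-0.15,0,0,0],
    [0,0,0,-0.2,0,0,0],
    [0,0,0,0,0,0,0]
  ]
}}

```text
time: 11.1
tcp_pos: [0.5268, 0.1504, 0.203]
orientation: [0.001, 0.38, 0.925, 0.001]
force: [0.6, 0.6, -0.9]
gripper_width: 0.0631
grasp_force: 99.3
```

Call:
{"method": "play_rows", "body": {
  "moves": [
    [0,0,0,-0.2,0,0,0],
    [0,0,0,-0.2,0,0,0],
    [0,0,0,-0.2,0,0,0],
    [0,0,0,-0.04,0,0,0],
    [0,0,0,0,0,0,0],
    [0,0,0,0,0,0,0],
    [0,0,0,0,0,0,0]
  ]
}}

```text
time: 11.68
tcp_pos: [0.5255, 0.1498, 0.2203]
orientation: [-0.0, 0.38, 0.925, -0.0]
force: [0.2, 0.1, -0.0]
gripper_width: 0.0632
grasp_force: 99.3
```

```bash
python3 -c "
from h import *
st(); a=snap('side','s6')['color'][:,:,::-1]; b=snap('wrist','w6')['color'][:,:,::-1]
cv2.imwrite('pics/c3.png',np.hstack([cv2.resize(a[170:310,240:400],(400,350)),cv2.resize(b[:,100:540],(385,350))]))
n=np.array
print(onz('w6',(313,281),.178))"
```

```text
{'time': 11.683, 'joint_pos': [0.094, 0.586, -0.689, 2.057, 0.579, 0.698, -0.181], 'tcp_pos': [0.526, 0.15, 0.22], 'orientation': [-0.0, 0.38, 0.925, -0.0], 'force': [0.18, 0.073, -0.007], 'ft_torque': [0.004, -0.023, -0.025], 'grasp_force': 99.323, 'gripper_width': 0.063}
[[-0.712  0.702 -0.   ]
 [ 0.702  0.712 -0.   ]
 [ 0.    -0.    -1.   ]]
[0.52239148 0.15225759 0.178     ]
```

View pics/c3.png

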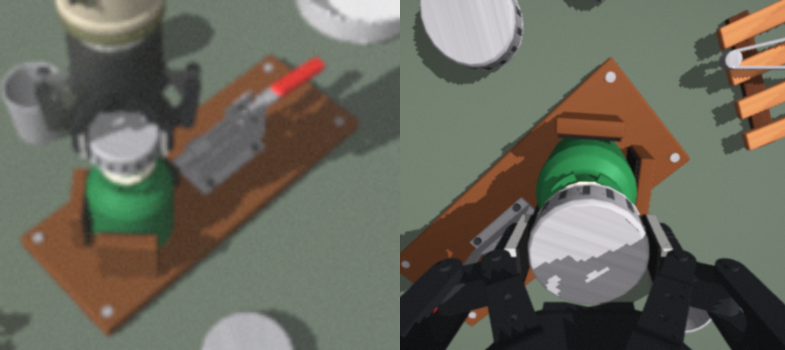

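The side crop shows the cap level in the gripper above the jar's open neck, with the clamp handle still locked. The cap's lower front edge is near side pixel (291,239). I'll check its height numerically.

```bash
python3 -c "
from h import *
c=np.array([.5268,.149]);u=np.array([-.77,.64])*.0325
g=cv2.imread('pics/s6.png')
for x in (288,290,292): print(x,[(y,g[y,x].tolist()) for y in range(228,250)])
for z in(.150,.155,.160): print(z,proj('s6',[*(c+u),z]),proj('s6',[*c,z+.023]),proj('s6',[*(c+u),z+.023]))
print('rim',proj('s6',[*(c+u*24/32.5),.13]))
a=np.float32([cv2.imread('pics/w5.png')[200:330,250:380]]);b=np.float32([cv2.imread('pics/w6.png')[200:330,250:380]])
w4=cv2.imread('pics/w5.png',0)[195:245,270:360]; r=cv2.matchTemplate(cv2.imread('pics/w6.png',0)[180:260,255:375],w4,cv2.TM_CCOEFF_NORMED); _,m,_,l=cv2.minMaxLoc(r); print('shift',m,l[0]-15,l[1]-15)
"
```

```text
288 [(228, [182, 178, 178]), (229, [179, 175, 177]), (230, [178, 174, 177]), (231, [182, 179, 181]), (232, [182, 179, 177]), (233, [193, 187, 190]), (234, [183, 180, 180]), (235, [153, 152, 150]), (236, [140, 139, 139]), (237, [134, 132, 130]), (238, [139, 137, 136]), (239, [163, 165, 164]), (240, [191, 203, 203]), (241, [211, 228, 228]), (242, [206, 229, 224]), (243, [153, 182, 159]), (244, [83, 115, 78]), (245, [53, 84, 39]), (246, [67, 102, 50]), (247, [78, 126, 55]), (248, [95, 150, 66]), (249, [101, 160, 74])]
290 [(228, [177, 174, 176]), (229, [180, 178, 177]), (230, [178, 177, 175]), (231, [179, 174, 174]), (232, [183, 180, 181]), (233, [191, 183, 186]), (234, [173, 168, 169]), (235, [135, 134, 133]), (236, [107, 104, 103]), (237, [102, 98, 98]), (238, [116, 114, 114]), (239, [153, 156, 150]), (240, [171, 185, 174]), (241, [201, 221, 221]), (242, [218, 234, 236]), (243, [172, 198, 187]), (244, [96, 129, 94]), (245, [68, 105, 50]), (246, [65, 102, 51]), (247, [70, 117, 50]), (248, [85, 137, 58]), (249, [95, 148, 65])]
292 [(228, [182, 178, 178]), (229, [178, 175, 175]), (230, [182, 178, 177]), (231, [177, 176, 174]), (232, [185, 182, 183]), (233, [185, 180, 181]), (234, [157, 156, 157]), (235, [132, 128, 130]), (236, [129, 126, 127]), (237, [127, 123, 123]), (238, [127, 126, 123]), (239, [135, 140, 131]), (240, [166, 185, 178]), (241, [206, 226, 228]), (242, [203, 224, 225]), (243, [150, 174, 165]), (244, [82, 112, 80]), (245, [64, 99, 46]), (246, [64, 98, 46]), (247, [72, 113, 55]), (248, [83, 133, 59]), (249, [90, 145, 64])]
0.15 [289.98602548 241.91106968] [288.45233477 224.05461627] [289.45895453 235.93934158]
0.155 [289.87337725 240.63476219] [288.33307842 222.70120219] [289.34130171 234.60633197]
0.16 [289.7596686  239.34644007] [288.21270487 221.33510925] [289.22251684 233.26049625]
rim [290.16187196 243.78048909]
shift 0.8977761268615723 0 0
```

```bash
python3 -c "
from h import *
print(order.hand_in())"
```

```text
the job is handed in; nothing more can be done
None
```

I handed in the job at about 12 s: the clamp is locked, the cap's threads let go after about 0.8 rad, and the cap is held level about 25 mm above the rim, with the jar still upright in the V.

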